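# Nest a turned wheel blank in the boring jig

## Task

Stand the turned wheel blank, hub up, on the boring jig and nudge it along the fence, past the spring plunger, until it is fully home: flat on the bed, resting against the fence and the tip of the set screw, with the plunger's nose bearing on it from behind. Push until it really bears on the screw, but gently: the soft aluminium must not be rammed against it. Then let go, and leave the two spools standing where they are.

Things in the scene. Friction and masses are not known exactly. Their poses are not given: they have to be found in the camera images.
- wheel: The turned wheel blank of bare aluminium, loose, about 160 to 235 g: a disc 60 mm in diameter and 20 mm thick with a round hub 26 mm in diameter standing 20 mm up from its middle (40 mm high in all). It starts standing hub up on the bench. Origin: centre of its underside; z points up along the hub. Its yaw means nothing.
- jig: The boring jig's wooden board, screwed to the bench, 220 mm (x) by 160 mm (y), 18 mm thick; its top is the bed. Origin: centre of its underside, on the bench top. x points from the open mouth (near the robot) to the stop block, the way the wheel is pushed; z up. The lane for the wheel runs along x, middle at y = -14 mm, marked by a pencil line; from x = -110 to -30 mm only the fence borders it.
- lane_mouth (a point): Point on the bed (18 mm above the bench) in the lane's open mouth, at jig x = -52, y = -14 mm, where the wheel can be stood clear of the plunger (just touching the fence, if exactly here); axes as the jig's.
- home_middle (a point): Point on the bed at jig x = 29, y = -14 mm: the wheel's centre when home, if the set screw stands in the middle of its range. The true home lies up to 7 mm before or behind it along x, as the screw is set. From the mouth the wheel meets the plunger's lead-in with its centre about 62 mm before this point and is widest against the nose 21 mm before; axes as the jig's.
- fence: Straight dark wooden fence right of the lane, 130 mm along the jig's x (from x = -67 to 63 mm), 26 mm wide, 17 mm high above the bed, lower than the wheel's disc. Its flat inner face is at jig y = -44 mm and faces +y. Origin: on the bed at jig x = -2, y = -56 mm; axes as the jig's.
- stop_block: Dark wooden block 22 x 56 x 30 mm across the lane's end, with a steel set screw as stop. Origin: on the bed at jig x = 97, y = 2 mm; axes as the jig's. The screw runs along x, 12 mm above the bed, 16 mm left of the lane's middle, with a ball tip 16 mm across toward the mouth. Its setting is not measured and differs each time: the tip's front is 34 to 49 mm before the block's middle. It is locked.
- plunger: Spring plunger, 12 mm above the bed, left of the lane: round nose 12 mm across, 30 mm lead-in slanting to the mouth. Origin: centre of the nose, jig x = 8, y = 8 mm when free; yields 17 mm along jig +y (spring 1 N + 0.16 N per mm). Passing it takes 4 to 12 N of push. Then it presses the wheel forward and on the fence, but friction can hold it short of the screw; the spring alone does not do it.
- tall_spool: Bystander: pale turned wooden spool, 42 mm in diameter, 70 mm high, standing loose on the bench. Origin: centre of its underside.
- dark_spool: Bystander: dark turned wooden spool, 38 mm in diameter, 55 mm high, standing loose on the bench. Origin: centre of its underside.
Things that resemble listed ones, but are neither listed nor needed, are in the scene too. Leave any pink look-alike of the wheel alone.

How it is judged:
By the outcome, as a careful person would: the job done as asked, in the order asked, and still so for the second after the job is handed in, with the robot touching nothing.
It also fails if it takes over 64 s, if anything falls off the work surface, if the arm or the gripper's body presses on something with over 40 N, if the wrist force passes 120 N, or if a joint passes its speed limit or range.

## Robot

A 7-joint arm with a two-finger parallel gripper is mounted at the origin on a cart in front of the work surface, level with it; the furniture and walls round the work are solid. World frame = base frame: x ahead of the robot, y to its left, z up, the work surface at z = 0. Lengths are in m, angles in rad, forces in N, time in s.
With the tool pointing down it reaches from about 0.4 to 0.85 m from the base axis. Payload 4.5 kg.
Tool frame: the origin (TCP) lies midway between the tips of the shut fingers; the grasp point (between the pads) lies 19 mm behind it (ctrl.grasp_offset is the distance from the TCP to the grasp point, in m); z points along the fingers, x is the direction in which the jaws open and shut, and the axes are right-handed (so a half turn about z gives the same grasp; the last joint's range is limited). The gripper opens to 85 mm and grips with 20 to 120 N. Pads are 22 mm wide; open, the fingers measure 114 mm over their backs; the gripper's body (76 mm by 85 mm) begins 54 mm behind the grasp point. The pads swing forward as they close: fully open they stand 13 mm farther back than shut.
Start: joints at [-1.07, 0.689, -0.195, 1.565, 0.157, 0.902, -0.215], TCP at [0.281, 0.558, 0.231] pointing down, gripper open.
Joint ranges: [-3.01, 3.01], [-0.46, 2.08], [-1.47, 1.51], [0.13, 2.56], [-1, 4.14], [0.04, 2.09], [-2.66, 2.66]. Speed limits (rad/s): [2.57, 2.57, 3.14, 3.14, 3.14, 3.14, 3.14].

## Interface

Orientations are given as [roll, pitch, yaw] about the fixed x, y, z axes, in that order (R = Rz(yaw) Ry(pitch) Rx(roll)).
In Python, from bench import ctrl gives the robot as it stands.
- The arm moves only by the tool send_rows, never from a script. Its argument "motion" is a list of rows, each a list of 2 entries, a list of its own where there are three numbers: the shift along the tool's x, y, z in units of 0.1 m (1.0 is 0.1 m), then the turn, a rotation vector about the tool's x, y, z in units of 30 degrees (1.0 is 30 degrees). A call has 1 to 20 rows; each row is the pose to reach, as a shift and turn from the pose commanded when the call began, along the tool's axes at that moment; what a row does not reach only later rows make up. A row lasts 1/8 s, in which the tool goes at most 62.5 mm and 10.7 degrees, less where a joint would pass 70% of its speed; a pose out of reach is approached as far as the arm can. A call with a number of a shift or a turn outside -1 to 1 is refused whole. A call with a gripper value outside its range is refused whole. "claw" is the closure, from 0 (fully open) to 1 (shut), set as the call begins (left out, the last holds). The fingers move at their own pace and stop on an object; "squeeze" is the grip in N (left out, the last holds). Time passes only in rows, so rows that repeat a pose let the fingers close. It gives the time, the measured TCP pose, the force and the opening at its end, in the units of the state.
- ctrl.get_obs(): the state, without advancing time (a new reading comes with each control period).
- ctrl.snapshot(name): name is "scene" or "top" or "wrist"; returns (picture, depth): 420x560x3 uint8, blue, green, red; 420x560 float32, m along the optical axis (not along the pixel's ray), 0 where there is no reading.
- ctrl.camera_info(name): a dict with "intrinsics" (3x3 intrinsics, pixels), "rvec" (rotation vector, rad) and "tvec" (3), from world to camera coordinates, as OpenCV has them. Camera axes: x right, y down, z forward; pixel columns grow to the right and rows downward; lengths in m; the calibration is good to about 2 mm. A picture is of the moment at which its call begins: read the wrist's pose just before it. camera_info takes no time and is no camera call; for the wrist camera it gives the pose at the moment of the call.
- ctrl.hand_in(): hands the job in, once; it reports no verdict.
The state is a dict: "time": time; "joint_pos": joint angles; "dq": joint speeds; "joint_efforts": joint torques, N m; "position": TCP position; "eef_rot": TCP orientation; "wrist_force": force on the tool from outside, world axes, zero at the start; "moment": the same for the moment, N m; "opening": opening from 0.0 (shut) to 1.0 (fully open).
Only numpy, scipy, OpenCV 4.12 (cv2) and the standard library are available. Lean on these libraries where they do the work, as an engineer would, in place of code of your own. Each camera call takes 0.05 s, during which the arm holds its last target.

## Working session

There is one attempt and no reset: what is moved stays moved. The work goes in short steps, Python scripts to look and compute and a tool call to move; the robot and the scene stay as the last step left them, time stands still between calls to the robot, and variables do not carry over. Pictures are saved under pics/ and viewed, and the job is handed in when it is done.

Besides the shell and the picture viewer there is one more tool, called after "Call:" by a JSON object that holds its "method" and its "body", one argument or row to a line. send_rows: Moves the arm, as the interface text tells. Its arguments: {"type":"object","properties":{"motion":{"type":"array"},"claw":{"type":"number"},"squeeze":{"type":"number"}},"required":["motion"]}

```bash
ls; mkdir -p pics; cat > h.py <<'E'
import numpy as np, cv2
from bench import ctrl
def snap(n,f=None):
    ci=ctrl.camera_info(n); p,d=ctrl.snapshot(n)
    if f: cv2.imwrite('pics/'+f,p); np.savez('pics/'+f+'.npz',p=p,d=d,K=ci['intrinsics'],r=ci['rvec'],t=ci['tvec'])
    return p,d,ci
def load(f):
    z=np.load('pics/'+f+'.npz'); return z['p'],z['d'],dict(intrinsics=z['K'],rvec=z['r'],tvec=z['t'])
def cloud(d,ci):
    K=np.array(ci['intrinsics']);R=cv2.Rodrigues(np.array(ci['rvec'],float).reshape(3,1))[0];t=np.array(ci['tvec']).ravel()
    v,u=np.mgrid[:d.shape[0],:d.shape[1]]
    P=np.stack([(u-K[0,2])/K[0,0]*d,(v-K[1,2])/K[1,1]*d,d],-1)
    W=(P-t)@R; W[d==0]=np.nan; return W
def proj(X,ci):
    return cv2.projectPoints(np.array(X,float).reshape(-1,3),np.array(ci['rvec'],float),np.array(ci['tvec'],float),np.array(ci['intrinsics'],float),None)[0].reshape(-1,2)
E
python3 - <<'E'
from h import *
o=ctrl.get_obs(); print({k:np.round(v,3).tolist() for k,v in o.items()}); print(ctrl.grasp_offset)
for n in('scene','top'): snap(n,n+'0.png')
E
```

```text
pics
{'time': 0.0, 'joint_pos': [-1.07, 0.69, -0.195, 1.566, 0.157, 0.902, -0.215], 'dq': [0.002, 0.0, -0.001, 0.001, -0.002, -0.001, 0.001], 'joint_efforts': [0.0, -53.962, -1.266, -15.855, 0.009, 0.009, -0.0], 'position': [0.281, 0.558, 0.23], 'eef_rot': [3.141, 0.002, 1.104], 'wrist_force': [-0.174, -0.308, -0.025], 'moment': [-0.035, -0.033, -0.046], 'opening': 1.003}
0.0187
```

View pics/scene0.png

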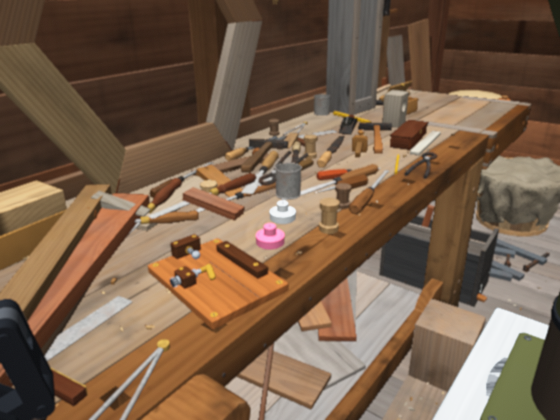

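View pics/top0.png

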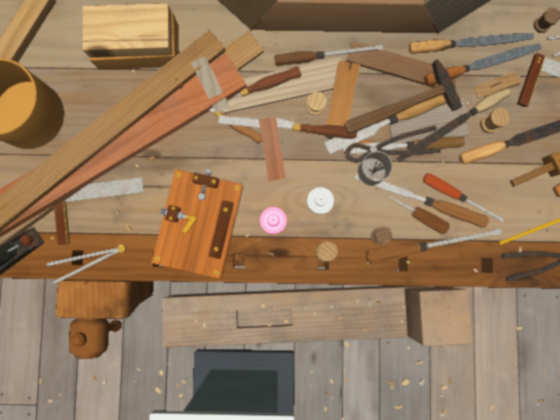

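The top picture shows two wheel-shaped things, a silver one at (320,200) and a pink one at (273,220). The silver one fits bare aluminium, and the pink is the look-alike. The jig is around (197,223), the pale spool at (327,251) and the dark spool at (382,236). I'll measure these and enlarge the crop to confirm.

```bash
python3 - <<'E'
from h import *
p,d,ci=load('top0.png'); W=cloud(d,ci)
for n,(u,v) in dict(wheel=(320,200),wdisc=(330,205),pink=(273,220),pale=(327,251),dark=(382,236),mug=(375,168),mugrim=(362,160),jigmid=(190,240),c1=(178,175),c2=(240,185),c3=(217,275),c4=(157,262),fence=(221,230),fe1=(227,203),fe2=(213,258),stop=(205,181),plbody=(173,213),nose=(190,222)).items():
    print(n,np.round(W[v,u],4))
X=W[...,0];Y=W[...,1];Z=W[...,2]
u,v=320,200
m=np.zeros(Z.shape,bool); m[180:220,300:342]=1
for lo,hi in((.012,.03),(.032,.05)):
    k=m&(Z>lo)&(Z<hi); c,r=cv2.minEnclosingCircle(np.stack([X[k],Y[k]],-1).astype(np.float32)); print('wheel',k.sum(),W[k].mean(0),c,r,np.median(Z[k]))
a=cv2.resize(p[150:290,140:300],None,fx=5,fy=4.2,interpolation=cv2.INTER_CUBIC)
cv2.imwrite('pics/jig0.png',cv2.resize(p[150:285,145:265],None,fx=4.4,fy=4.4,interpolation=cv2.INTER_CUBIC))
cv2.imwrite('pics/wh0.png',cv2.resize(p[150:270,250:400],None,fx=4.4,fy=4.4,interpolation=cv2.INTER_CUBIC))
p,d,ci=load('scene0.png'); cv2.imwrite('pics/jig0s.png',cv2.resize(p[190:330,130:310],None,fx=4.2,fy=4.2,interpolation=cv2.INTER_CUBIC))
E
```

```text
wheel [ 0.6261 -0.2086  0.04  ]
wdisc [ 0.6177 -0.2329  0.0187]
pink [ 0.5794 -0.105   0.0428]
pale [ 0.5128 -0.2227  0.0678]
dark [ 0.5478 -0.3434  0.0544]
mug [ 0.7043 -0.3347  0.019 ]
mugrim [ 0.7164 -0.3004  0.0483]
jigmid [0.5329 0.0814 0.0176]
c1 [0.6804 0.114  0.0181]
c2 [ 0.6606 -0.0275  0.0133]
c3 [0.4559 0.0182 0.0182]
c4 [0.4823 0.1534 0.0186]
fence [0.5558 0.0104 0.0334]
fe1 [ 0.6161 -0.0015  0.0363]
fe2 [0.4935 0.0283 0.018 ]
stop [0.6633 0.0476 0.0462]
plbody [0.591  0.1167 0.0428]
nose [0.5723 0.0798 0.0345]
wheel 438 [ 0.62769609 -0.21044915  0.02008464] (0.6287252902984619, -0.21071429550647736) 0.030121739953756332 0.020076351625719663
wheel 109 [ 0.62846622 -0.21052437  0.03979768] (0.6285693645477295, -0.2109014093875885) 0.013135768473148346 0.039726366809823534
```

View pics/jig0.png

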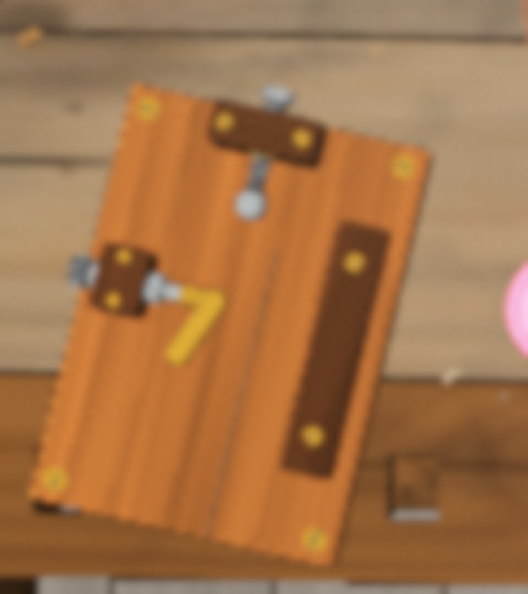

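View pics/wh0.png

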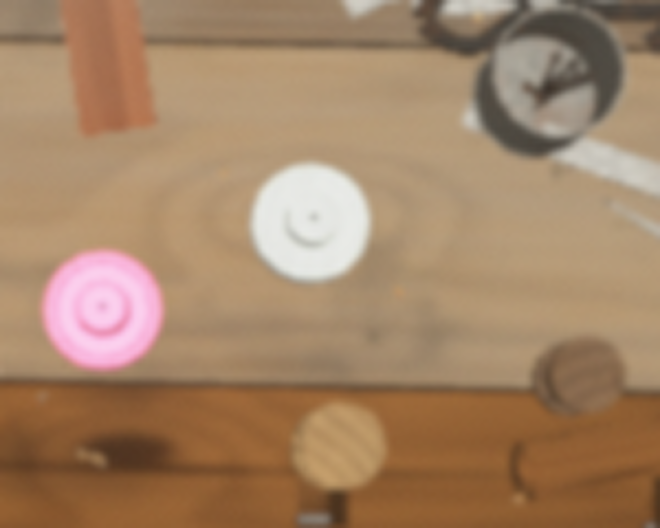

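View pics/jig0s.png

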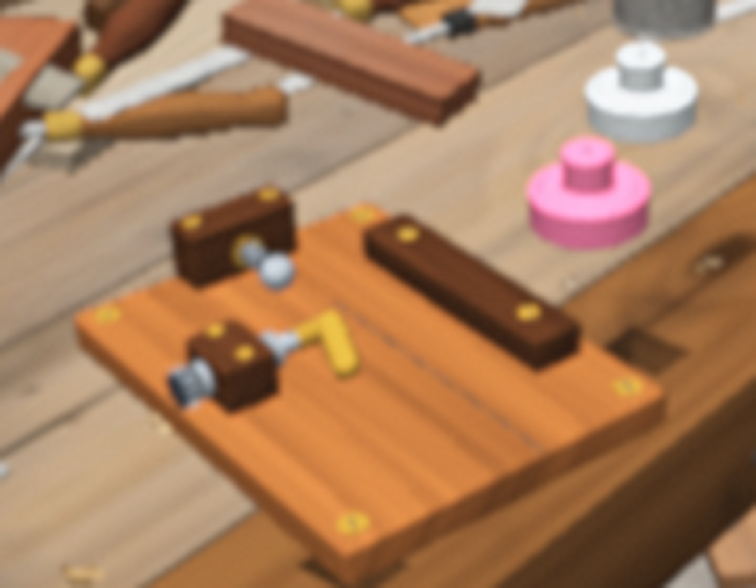

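The silver wheel is confirmed: it matches the round disc with a hub, radius 30.1 / 13.1 mm. The pink one is excluded. Next I'll fit the jig's pose and the screw tip.

```bash
python3 - <<'E'
from h import *
from scipy.optimize import least_squares
p,d,ci=load('top0.png'); W=cloud(d,ci)
m=np.zeros(d.shape,bool); m[160:285,145:250]=1
Z=W[...,2]
k=m&(Z>.012)&(Z<.024)
k=k&(cv2.morphologyEx(k.astype(np.uint8),cv2.MORPH_OPEN,np.ones((3,3)))>0)
P=W[k][:,:2].astype(np.float32)
r=cv2.minAreaRect(P); print(r,np.median(Z[k]))
# exclude off-board outliers; soft fit: 
c=np.array(r[0])
# guess jig x dir
th0=np.arctan2(.6804-.4823,.114-.1534) ; th0=np.arctan2(-(.114-.1534)*-1,.198)
print('th0',th0)
th=np.deg2rad(r[2]); 
for cand in (th,th+np.pi/2,th-np.pi/2,th+np.pi):
    if abs(np.arctan2(np.sin(cand-th0),np.cos(cand-th0)))<.5: th=cand;break
# refine by edges: extremal percentiles in bins
def edges(th):
    R=np.array([[np.cos(th),-np.sin(th)],[np.sin(th),np.cos(th)]]); q=(P-c)@R; return q
best=None
for t in th+np.deg2rad(np.arange(-3,3,.1)):
    q=edges(t); 
    ext=[]
    for a,b in((0,1),(1,0)):
        bins=np.arange(-.06,.061,.006)
        for s in(1,-1):
            e=[(s*q[abs(q[:,b]-x)<.003,a]).max() for x in bins if (abs(q[:,b]-x)<.003).any()]
            ext.append((np.median(e),np.median(abs(np.array(e)-np.median(e)))))
    sc=sum(x[1] for x in ext)
    if best is None or sc<best[0]: best=(sc,t,ext)
sc,t,ext=best; e=[x[0] for x in ext]
R=np.array([[np.cos(t),-np.sin(t)],[np.sin(t),np.cos(t)]])
cc=c+R@np.array([(e[0]-e[1])/2,(e[2]-e[3])/2])
print('th',t,np.rad2deg(t),'centre',cc,'size',e[0]+e[1],e[2]+e[3])
# things above bed in jig frame
k=m&(Z>.026)
q=(W[k][:,:2]-cc)@R; z=Z[k]-.018
f=(q[:,1]<-.035)&(q[:,1]>-.08)&(abs(q[:,0])<.08); print('fence',f.sum(),q[f].min(0),q[f].max(0),q[f].mean(0),np.median(z[f]))
a,b=np.polyfit(q[f][:,0],q[f][:,1],1); print('fence slope',a,b)
s=(q[:,0]>.083); print('stop',q[s].min(0),q[s].max(0),q[s].mean(0),z[s].max())
s=(q[:,0]>.03)&(q[:,0]<.08)&(abs(q[:,1]-.002)<.015); print('screw');print(np.round(np.c_[q,z][s]*1000,1))
np.save('jig.npy',[cc[0],cc[1],t])
E
```

```text
((0.5722008347511292, 0.06664036214351654), (0.16113635897636414, 0.2201303243637085), 78.0010986328125) 0.018274516787657506
th0 -0.19642412048186525
th -0.2059296769754823 -11.7989013671875 centre [0.57185229 0.06616093] size 0.2174484087358322 0.15876306161907405
fence 694 [-0.0665425  -0.07006889] [ 0.06318279 -0.04350548] [-0.00206081 -0.05717115] 0.01703282043916981
fence slope 0.00034984009960547125 -0.05717042765372902
stop [ 0.08309596 -0.02602661] [0.12223208 0.02969575] [0.09793301 0.00064701] 0.03566325804394373
screw
[[79.8  5.8 18. ]
 [78.   5.8 14.8]
 [78.4  3.5 15.4]
 [78.8  1.1 16.6]
 [79.5 -0.7 14.4]
 [75.5  4.9 17.2]
 [76.2  3.  15.4]
 [76.5  0.4 17.8]
 [77.2 -1.3 15.2]
 [73.1  3.9 19.3]
 [73.7  1.8 18.8]
 [74.6  0.4 15. ]
 [70.7  6.1 16.5]
 [71.4  4.2 14.8]
 [71.7  1.7 16.7]
 [72.  -0.8 18.3]
 [73.  -2.1 13.3]
 [68.5  5.5 16.6]
 [69.1  3.6 15.3]
 [69.6  1.4 15.3]
 [70.3 -0.4 13.4]
 [71.2 -1.9  9.2]
 [65.8  7.1 16.9]
 [66.5  5.3 15.2]
 [66.7  2.6 17.9]
 [67.4  0.8 15.6]
 [68.6 -0.1  8.8]
 [63.1  8.8 16.9]
 [63.3  6.  20.4]
 [63.6  3.4 22.2]
 [64.7  2.5 15.4]
 [65.  -0.2 18.1]
 [65.5 -2.3 17.9]
 [60.4  7.1 23. ]
 [61.3  5.8 18.6]
 [61.9  3.9 16.7]
 [62.2  1.3 19. ]
 [62.7 -0.9 19.1]
 [63.  -3.5 21.5]
 [64.4 -3.9 11.7]
 [58.8  7.8 16.2]
 [58.8  4.7 21.2]
 [59.3  2.5 21.7]
 [60.   0.7 19.5]
 [60.8 -0.9 16.3]
 [61.3 -3.  16. ]
 [61.9 -4.9 14.4]
 [56.5  7.1 17.5]
 [56.7  4.4 20.3]
 [57.3  2.3 19.7]
 [58.1  0.9 15.5]
 [58.5 -1.5 16.7]
 [58.9 -3.9 18. ]
 [54.7  7.3 13.2]
 [54.8  4.3 17.9]
 [55.2  2.  18.5]
 [55.6 -0.4 19.9]
 [56.5 -1.8 15.4]
 [57.2 -3.5 12.8]
 [53.1  1.6 17.7]
 [53.7 -0.3 16.1]
 [54.2 -2.5 16.2]]
```

```bash
cat >> h.py <<'E'
from scipy.spatial.transform import Rotation as Ro
def jw(x,y,z):  # jig mm (z above bed) -> world
    cx,cy,t=np.load('jig.npy'); c,s=np.cos(t),np.sin(t)
    return np.array([cx+c*x/1e3-s*y/1e3,cy+s*x/1e3+c*y/1e3,.018+z/1e3])
def wj(X):
    cx,cy,t=np.load('jig.npy'); c,s=np.cos(t),np.sin(t); d=np.array(X)-[cx,cy,.018]
    return np.round(np.array([c*d[0]+s*d[1],-s*d[0]+c*d[1],d[2]])*1e3,2)
def to(X):
    o=ctrl.get_obs(); R=Ro.from_euler('xyz',o['eef_rot'])
    T=Ro.from_euler('xyz',[np.pi,0,np.pi/2+np.load('jig.npy')[2]])
    print('t',round(o['time'],2),'pos',np.round(o['position'],4),'jig',wj(o['position']),'F',np.round(o['wrist_force'],2),'open',round(float(o['opening']),3))
    print('shift',np.round(R.inv().apply(np.array(X)-o['position'])*10,3),'turn',np.round(np.rad2deg((R.inv()*T).as_rotvec())/30,3))
E
python3 - <<'E'
from h import *
to([.6285,-.2108,.231])
print(jw(-52,-13,0),wj([.6285,-.2108,0]))
E
```

```text
t 0.1 pos [0.2811 0.5576 0.2305] jig [-385.12  421.58  212.55] F [ 0.56 -0.23  0.7 ] open 0.997
shift [-5.299e+00  6.560e+00  5.000e-03] turn [-0.     0.003 -0.498]
[0.51829278 0.06406842 0.018     ] [ 112.08 -259.53  -18.  ]
```

Call:
{"method": "send_rows", "body": {
  "motion": [
    [[0, 0, 0], [0, 0, -0.25]],
    [[-0.3, 0.2, 0], [0, 0, -0.5]],
    [[-0.9, 0.5, 0], [0, 0, -0.5]],
    [[-1, 0.9, 0], [0, 0, -0.5]],
    [[-1, 0.9, 0], [0, 0, -0.5]]
  ],
  "claw": 0.5,
  "squeeze": 40
}}

```text
time: 0.72
position: [0.3198, 0.4242, 0.231]
eef_rot: [3.139, 0.003, 1.359]
wrist_force: [-0.5, 1.5, -0.3]
opening: 0.502
```

Call:
{"method": "send_rows", "body": {
  "motion": [
    [[-0.5, 0.35, 0], [0, 0, 0]],
    [[-1, 0.7, 0], [0, 0, 0]]
  ]
}}

```text
time: 0.98
position: [0.3648, 0.3164, 0.2312]
eef_rot: [-3.141, -0.001, 1.369]
wrist_force: [0.9, -0.2, -0.1]
opening: 0.5
```

Call:
{"method": "send_rows", "body": {
  "motion": [
    [[-0.5, 0.35, 0], [0, 0, 0]],
    [[-1, 0.7, 0], [0, 0, 0]]
  ]
}}

```text
time: 1.23
position: [0.4136, 0.2035, 0.2313]
eef_rot: [3.141, -0.001, 1.367]
wrist_force: [0.9, 0.1, 0.2]
opening: 0.499
```

Call:
{"method": "send_rows", "body": {
  "motion": [
    [[-0.5, 0.35, 0], [0, 0, 0]],
    [[-1, 0.7, 0], [0, 0, 0]]
  ]
}}

```text
time: 1.48
position: [0.4621, 0.0913, 0.2313]
eef_rot: [3.141, -0.001, 1.367]
wrist_force: [0.4, 0.8, 0.9]
opening: 0.498
```

Call:
{"method": "send_rows", "body": {
  "motion": [
    [[-0.5, 0.35, 0], [0, 0, 0]],
    [[-1, 0.7, 0], [0, 0, 0]]
  ]
}}

```text
time: 1.72
position: [0.5105, -0.0209, 0.2313]
eef_rot: [3.141, -0.001, 1.367]
wrist_force: [1.0, 0.2, -0.2]
opening: 0.499
```

```bash
python3 - <<'E'
from h import *
to([.6285,-.2108,.12])
E
```

```text
t 1.73 pos [ 0.5105 -0.0209  0.2313] jig [-42.2  -97.81 213.31] F [ 0.97  0.21 -0.17] open 0.499
shift [-1.622  1.539  1.112] turn [ 0.001 -0.003  0.004]
```

Call:
{"method": "send_rows", "body": {
  "motion": [
    [[-0.4, 0.4, 0], [0, 0, 0]],
    [[-0.85, 0.8, 0], [0, 0, 0]]
  ]
}}

```text
time: 1.98
position: [0.5719, -0.1199, 0.2312]
eef_rot: [3.141, -0.002, 1.367]
wrist_force: [0.1, 0.7, -0.1]
opening: 0.501
```

Call:
{"method": "send_rows", "body": {
  "motion": [
    [[-0.35, 0.35, 0.3], [0, 0, 0]],
    [[-0.65, 0.65, 0.7], [0, 0, 0]],
    [[-0.7, 0.7, 0.9], [0, 0, 0]],
    [[-0.7, 0.7, 0.9], [0, 0, 0]],
    [[-0.7, 0.7, 0.9], [0, 0, 0]]
  ]
}}

```text
time: 2.6
position: [0.6254, -0.2001, 0.1425]
eef_rot: [3.14, -0.002, 1.368]
wrist_force: [-0.2, 0.4, 0.4]
opening: 0.5
```

```bash
python3 - <<'E'
from h import *
to([.6285,-.2108,.023])
snap('wrist','w1.png')
p,d,ci=load('w1.png');W=cloud(d,ci);Z=W[...,2]
for lo,hi,R in((.015,.025,.045),(.034,.046,.025)):
    k=(Z>lo)&(Z<hi)&(np.hypot(W[...,0]-.6285,W[...,1]+.2108)<R)
    print(k.sum(),cv2.minEnclosingCircle(W[k][:,:2].astype(np.float32)),np.median(Z[k]))
E
```

```text
t 2.6 pos [ 0.6254 -0.2001  0.1425] jig [ 106.88 -249.72  124.51] F [-0.18  0.38  0.36] open 0.5
shift [-0.1    0.05   1.195] turn [ 0.003 -0.003  0.007]
2719 ((0.6298055648803711, -0.2108311504125595), 0.030578654259443283) 0.019199627490378228
814 ((0.6295478940010071, -0.21117538213729858), 0.013413738459348679) 0.0391194532762861
```

View pics/w1.png

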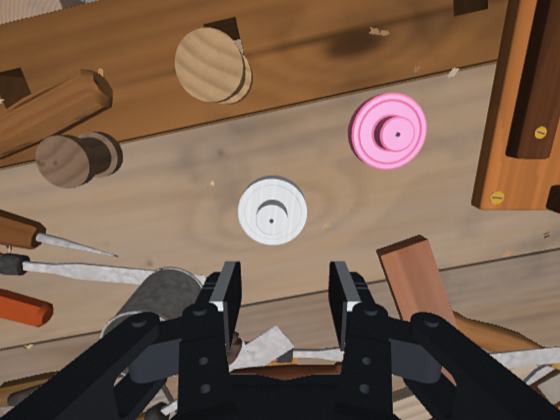

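The wrist view shows the silver hub at (271,212) with nothing near it, and its position agrees with the top view. I'll descend now.

Call:
{"method": "send_rows", "body": {
  "motion": [
    [[-0.1, 0.055, 0.3], [0, 0, 0]],
    [[-0.1, 0.055, 0.7], [0, 0, 0]],
    [[-0.1, 0.055, 0.9], [0, 0, 0]],
    [[-0.1, 0.055, 0.9], [0, 0, 0]]
  ]
}}

```text
time: 3.15
position: [0.6276, -0.2123, 0.051]
eef_rot: [-3.14, -0.001, 1.367]
wrist_force: [0.3, 0.1, 0.4]
opening: 0.499
```

Call:
{"method": "send_rows", "body": {
  "motion": [
    [[0, 0, 0.15], [0, 0, 0]],
    [[0, 0, 0.28], [0, 0, 0]],
    [[0, 0, 0.28], [0, 0, 0]]
  ]
}}

```text
time: 3.52
position: [0.6271, -0.2132, 0.0222]
eef_rot: [-3.139, -0.0, 1.366]
wrist_force: [-0.5, 0.7, -0.4]
opening: 0.496
```

```bash
python3 - <<'E'
from h import *
to([.629,-.211,.0235])
E
```

```text
t 3.52 pos [ 0.6271 -0.2132  0.0222] jig [ 111.25 -262.19    4.2 ] F [-0.46  0.69 -0.36] open 0.496
shift [ 0.026  0.014 -0.013] turn [-0.004 -0.     0.002]
```

Call:
{"method": "send_rows", "body": {
  "motion": [
    [[0.025, 0.015, -0.015], [0, 0, 0]],
    [[0.025, 0.015, -0.015], [0, 0, 0]]
  ]
}}

```text
time: 3.78
position: [0.6309, -0.2109, 0.0255]
eef_rot: [3.14, -0.001, 1.366]
wrist_force: [0.2, 0.5, 0.3]
opening: 0.501
```

Call:
{"method": "send_rows", "body": {
  "motion": [
    [[0, 0, 0], [0, 0, 0]],
    [[0, 0, 0], [0, 0, 0]],
    [[0, 0, 0], [0, 0, 0]],
    [[0, 0, 0], [0, 0, 0]]
  ],
  "claw": 1,
  "squeeze": 40
}}

```text
time: 4.28
position: [0.6304, -0.2114, 0.0254]
eef_rot: [3.141, -0.0, 1.366]
wrist_force: [-0.1, 0.0, 5.4]
opening: 0.285
```

```bash
python3 - <<'E'
from h import *
to([.629,-.211,.0235])
E
```

```text
t 4.28 pos [ 0.6304 -0.2114  0.0254] jig [ 114.05 -259.7     7.39] F [-0.09  0.03  5.43] open 0.285
shift [ 0.001 -0.014  0.019] turn [ 0.002 -0.     0.002]
```

Call:
{"method": "send_rows", "body": {
  "motion": [
    [[0, 0, -0.1], [0, 0, 0]],
    [[0, 0, -0.5], [0, 0, 0]],
    [[0, 0, -0.9], [0, 0, 0]],
    [[0, 0, -0.9], [0, 0, 0]]
  ]
}}

```text
time: 4.78
position: [0.6323, -0.2119, 0.1182]
eef_rot: [3.135, 0.0, 1.365]
wrist_force: [0.4, 0.0, -3.0]
opening: 0.282
```

```bash
python3 - <<'E'
from h import *
to(jw(-52,-12,30))
p,d,ci=snap('wrist','w2.png')
E
```

```text
t 4.78 pos [ 0.6323 -0.2119  0.1182] jig [ 116.06 -259.8   100.24] F [ 0.43  0.04 -2.98] open 0.282
shift [ 2.479 -1.684  0.691] turn [0.013 0.    0.001]
```

View pics/w2.png

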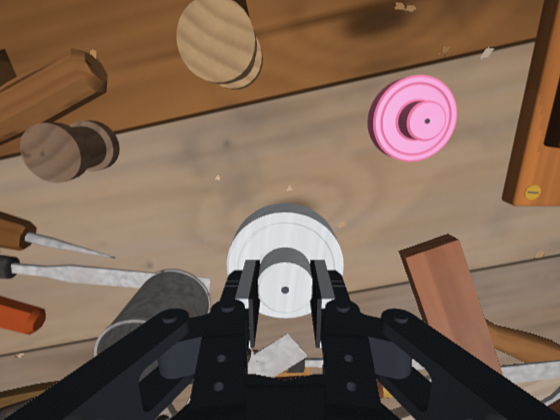

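The wheel is held on its hub at (285,290), and the wrist force now shows its weight. I'm carrying it to the mouth.

Call:
{"method": "send_rows", "body": {
  "motion": [
    [[0.3, -0.2, 0], [0, 0, 0]],
    [[0.6, -0.4, 0], [0, 0, 0]],
    [[0.95, -0.65, 0], [0, 0, 0]]
  ]
}}

```text
time: 5.2
position: [0.5839, -0.1046, 0.113]
eef_rot: [-3.138, 0.0, 1.365]
wrist_force: [-0.1, 0.8, -2.6]
opening: 0.288
```

Call:
{"method": "send_rows", "body": {
  "motion": [
    [[0.3, -0.2, 0], [0, 0, 0]],
    [[0.6, -0.4, 0], [0, 0, 0]],
    [[0.95, -0.65, 0], [0, 0, 0]]
  ]
}}

```text
time: 5.58
position: [0.5398, 0.0014, 0.1133]
eef_rot: [-3.139, 0.001, 1.365]
wrist_force: [0.3, 0.3, -2.5]
opening: 0.283
```

Call:
{"method": "send_rows", "body": {
  "motion": [
    [[0.25, -0.15, 0], [0, 0, 0]],
    [[0.5, -0.33, 0], [0, 0, 0]],
    [[0.57, -0.38, 0], [0, 0, 0]],
    [[0.57, -0.38, 0], [0, 0, 0]],
    [[0.57, -0.38, 0], [0, 0, 0]]
  ]
}}

```text
time: 6.2
position: [0.5161, 0.0629, 0.1144]
eef_rot: [-3.142, 0.001, 1.363]
wrist_force: [-0.3, 0.6, -2.7]
opening: 0.281
```

```bash
python3 - <<'E'
from h import *
to(jw(-52,-12.5,26.5))
p,d,ci=snap('top','t3.png')
cv2.imwrite('pics/t3c.png',cv2.resize(p[150:285,145:265],None,fx=4.4,fy=4.4,interpolation=cv2.INTER_CUBIC))
snap('wrist','w3.png')
E
```

```text
t 6.2 pos [0.5161 0.0629 0.1144] jig [-53.92 -14.61  96.42] F [-0.28  0.55 -2.72] open 0.281
shift [0.022 0.019 0.699] turn [-0.     0.003 -0.003]
```

View pics/w3.png

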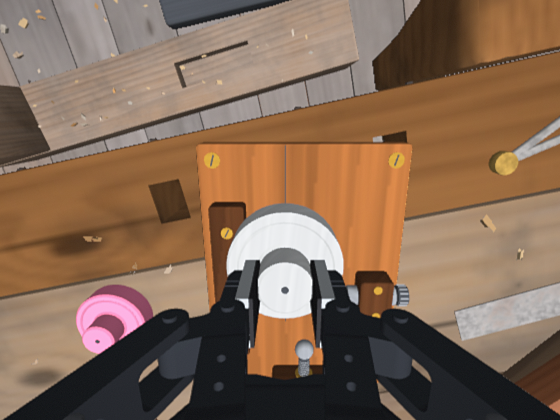

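Call:
{"method": "send_rows", "body": {
  "motion": [
    [[0.025, 0.02, 0.2], [0, 0, 0]],
    [[0.025, 0.02, 0.5], [0, 0, 0]],
    [[0.025, 0.02, 0.6], [0, 0, 0]],
    [[0.025, 0.02, 0.6], [0, 0, 0]]
  ]
}}

```text
time: 6.8
position: [0.518, 0.0662, 0.0545]
eef_rot: [-3.141, 0.001, 1.365]
wrist_force: [0.2, 0.6, -1.9]
opening: 0.281
```

```bash
python3 - <<'E'
from h import *
to(jw(-52,-12.5,25.4))
E
```

```text
t 6.8 pos [0.518  0.0662 0.0545] jig [-52.69 -10.93  36.48] F [ 0.23  0.58 -1.94] open 0.281
shift [-0.016  0.007  0.111] turn [-0.002  0.001  0.001]
```

Call:
{"method": "send_rows", "body": {
  "motion": [
    [[-0.01, 0.005, 0.04], [0, 0, 0]],
    [[-0.01, 0.005, 0.07], [0, 0, 0]],
    [[-0.01, 0.005, 0.09], [0, 0, 0]],
    [[-0.01, 0.005, 0.09], [0, 0, 0]]
  ]
}}

```text
time: 7.3
position: [0.5185, 0.0657, 0.0458]
eef_rot: [-3.142, -0.0, 1.366]
wrist_force: [0.2, -0.5, -1.9]
opening: 0.283
```

Call:
{"method": "send_rows", "body": {
  "motion": [
    [[0, 0, 0.01], [0, 0, 0]],
    [[0, 0, 0.02], [0, 0, 0]],
    [[0, 0, 0.02], [0, 0, 0]]
  ]
}}

```text
time: 7.68
position: [0.5185, 0.0657, 0.0437]
eef_rot: [-3.141, -0.0, 1.366]
wrist_force: [0.1, -0.6, -1.7]
opening: 0.283
```

```bash
python3 - <<'E'
from h import *
to(jw(-52,-12.5,25.4))
E
```

```text
t 7.67 pos [0.5185 0.0657 0.0437] jig [-52.14 -11.36  25.72] F [ 0.08 -0.59 -1.68] open 0.283
shift [-0.011  0.001  0.003] turn [-0.    -0.     0.002]
```

Call:
{"method": "send_rows", "body": {
  "motion": [
    [[0, 0, 0.01], [0, 0, 0]],
    [[0, 0, 0.01], [0, 0, 0]]
  ]
}}

```text
time: 7.92
position: [0.5186, 0.0657, 0.0434]
eef_rot: [3.141, -0.0, 1.366]
wrist_force: [-0.9, 0.9, 4.9]
opening: 0.285
```

Call:
{"method": "send_rows", "body": {
  "motion": [
    [[0, 0, 0.01], [0, 0, 0]],
    [[0, 0, 0.01], [0, 0, 0]]
  ]
}}

```text
time: 8.18
position: [0.5186, 0.0657, 0.0433]
eef_rot: [3.141, -0.0, 1.366]
wrist_force: [-2.6, -0.9, 13.9]
opening: 0.286
```

Flat on the bed. I'll release it.

Call:
{"method": "send_rows", "body": {
  "motion": [
    [[0, 0, -0.015], [0, 0, 0]],
    [[0, 0, -0.015], [0, 0, 0]]
  ]
}}

```text
time: 8.43
position: [0.5187, 0.0657, 0.0434]
eef_rot: [3.141, -0.0, 1.366]
wrist_force: [-0.7, -1.0, 2.9]
opening: 0.285
```

Call:
{"method": "send_rows", "body": {
  "motion": [
    [[0, 0, 0], [0, 0, 0]],
    [[0, 0, 0], [0, 0, 0]],
    [[0, 0, 0], [0, 0, 0]]
  ],
  "claw": 0.5
}}

```text
time: 8.8
position: [0.5186, 0.0657, 0.0432]
eef_rot: [-3.142, -0.0, 1.366]
wrist_force: [0.2, 0.3, -0.0]
opening: 0.498
```

Call:
{"method": "send_rows", "body": {
  "motion": [
    [[0, 0, -0.15], [0, 0, 0]],
    [[0, 0, -0.5], [0, 0, 0]],
    [[0, 0, -0.8], [0, 0, 0]],
    [[0, -0.5, -0.8], [0, 0, 0]],
    [[0, -0.7, -0.8], [0, 0, 0]],
    [[0, -0.7, -0.8], [0, 0, 0]]
  ]
}}

```text
time: 9.55
position: [0.4488, 0.0802, 0.1242]
eef_rot: [-3.141, 0.0, 1.368]
wrist_force: [0.1, 0.5, -0.6]
opening: 0.503
```

```bash
python3 - <<'E'
from h import *
to(jw(-97,-18,26))
snap('wrist','w4.png'); snap('top','t4.png')
for f in('w4.png','t4.png'):
    p,d,ci=load(f);W=cloud(d,ci);Z=W[...,2]; c0=jw(-52,-12,0)
    for lo,hi,R in((.035,.042,.045),(.053,.063,.025)):
        k=(Z>lo)&(Z<hi)&(np.hypot(W[...,0]-c0[0],W[...,1]-c0[1])<R)
        if R>.03: # drop fence
            pass
        if k.sum(): 
            c,r=cv2.minEnclosingCircle(W[k][:,:2].astype(np.float32)); print(f,k.sum(),wj([*c,.018]),r,np.median(Z[k]))
E
```

```text
t 9.55 pos [0.4488 0.0802 0.1242] jig [-123.34  -11.47  106.24] F [ 0.11  0.49 -0.58] open 0.503
shift [-0.066  0.264  0.802] turn [-0.001  0.001  0.005]
w4.png 2611 [-43.84 -12.51   0.  ] 0.04006945341825485 0.037153327244704715
w4.png 853 [-52.96 -10.36   0.  ] 0.013753353618085384 0.057078188667871586
t4.png 471 [-43.46 -16.26   0.  ] 0.043480034917593 0.03816494071902565
t4.png 112 [-53.48 -10.98   0.  ] 0.01315871998667717 0.058122102972278586
```

View pics/w4.png

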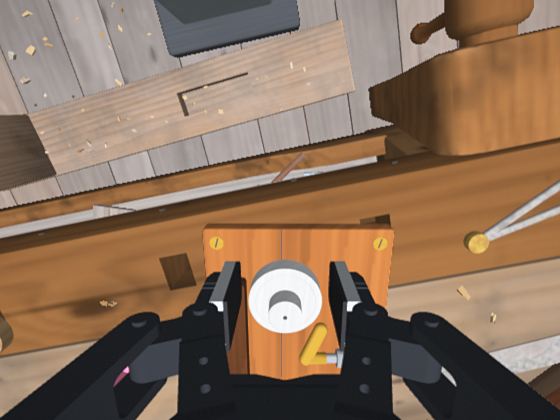

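The wheel stands at about jig (-53,-10.7), near the fence and clear of the plunger. The shut fingers go behind it next.

Call:
{"method": "send_rows", "body": {
  "motion": [
    [[-0.02, 0.1, 0.1], [0, 0, 0]],
    [[-0.045, 0.17, 0.3], [0, 0, 0]],
    [[-0.045, 0.17, 0.7], [0, 0, 0]],
    [[-0.045, 0.17, 0.9], [0, 0, 0]],
    [[-0.045, 0.17, 0.9], [0, 0, 0]],
    [[-0.045, 0.17, 0.9], [0, 0, 0]]
  ],
  "claw": 1,
  "squeeze": 40
}}

```text
time: 10.4
position: [0.4667, 0.0718, 0.0334]
eef_rot: [3.141, -0.0, 1.365]
wrist_force: [0.9, -0.0, -0.9]
opening: 0.001
```

```bash
python3 - <<'E'
from h import *
to(jw(-97,-16,6))
E
```

```text
t 10.4 pos [0.4667 0.0718 0.0334] jig [-104.11  -15.97   15.4 ] F [ 0.86 -0.02 -0.95] open 0.001
shift [-0.     0.071  0.094] turn [ 0.002 -0.001  0.   ]
```

Call:
{"method": "send_rows", "body": {
  "motion": [
    [[0, 0, 0.05], [0, 0, 0]],
    [[0, 0, 0.085], [0, 0, 0]],
    [[0, 0.02, 0.085], [0, 0, 0]],
    [[0, 0.06, 0.085], [0, 0, 0]]
  ]
}}

```text
time: 10.9
position: [0.4718, 0.0709, 0.0249]
eef_rot: [3.142, -0.0, 1.366]
wrist_force: [-0.2, -1.4, 0.3]
opening: 0.003
```

Call:
{"method": "send_rows", "body": {
  "motion": [
    [[0, 0.02, 0], [0, 0, 0]],
    [[0, 0.04, 0], [0, 0, 0]],
    [[0, 0.06, 0], [0, 0, 0]],
    [[0, 0.08, 0], [0, 0, 0]],
    [[0, 0.1, 0], [0, 0, 0]]
  ]
}}

```text
time: 11.52
position: [0.4811, 0.0688, 0.0248]
eef_rot: [-3.141, 0.0, 1.366]
wrist_force: [-1.4, 0.3, 1.8]
opening: 0.003
```

```bash
python3 - <<'E'
from h import *
to(jw(-60,-16,6))
snap('wrist','w5.png');snap('scene','s5.png')
p=cv2.imread('pics/s5.png'); cv2.imwrite('pics/s5c.png',cv2.resize(p[190:330,130:310],None,fx=4.2,fy=4.2,interpolation=cv2.INTER_CUBIC))
E
```

```text
t 11.53 pos [0.4811 0.0688 0.0248] jig [-89.34 -16.     6.78] F [-1.36  0.32  1.79] open 0.003
shift [-0.     0.293  0.008] turn [-0.001  0.     0.002]
```

View pics/w5.png

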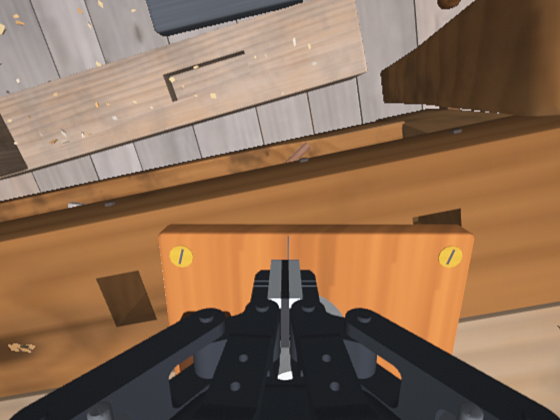

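View pics/s5c.png

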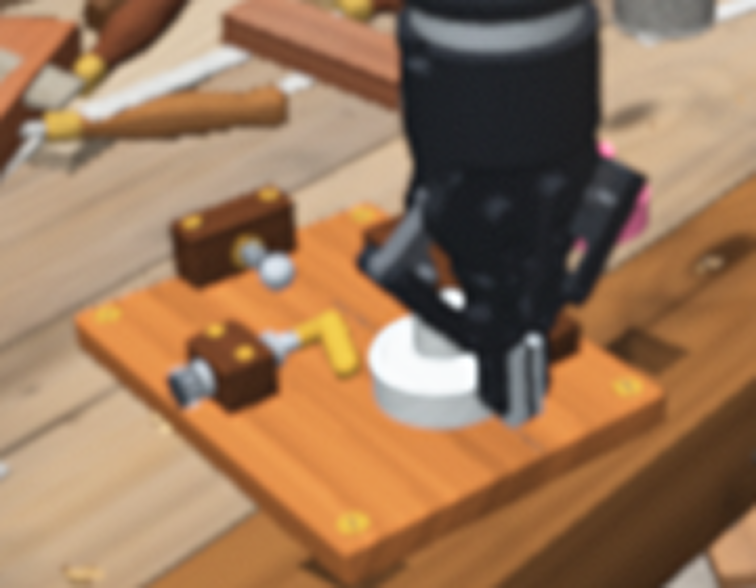

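Call:
{"method": "send_rows", "body": {
  "motion": [
    [[0, 0.025, 0], [0, 0, 0]],
    [[0, 0.05, 0], [0, 0, 0]],
    [[0, 0.075, 0], [0, 0, 0]],
    [[0, 0.1, 0], [0, 0, 0]],
    [[0, 0.125, 0], [0, 0, 0]],
    [[0, 0.15, 0], [0, 0, 0]]
  ]
}}

```text
time: 12.38
position: [0.4956, 0.0654, 0.0247]
eef_rot: [-3.141, 0.001, 1.366]
wrist_force: [-2.5, -1.1, 0.8]
opening: 0.0
```

Call:
{"method": "send_rows", "body": {
  "motion": [
    [[0, 0.025, 0], [0, 0, 0]],
    [[0, 0.05, 0], [0, 0, 0]],
    [[0, 0.075, 0], [0, 0, 0]],
    [[0, 0.1, 0], [0, 0, 0]]
  ]
}}

```text
time: 12.88
position: [0.5056, 0.0639, 0.0247]
eef_rot: [-3.141, -0.0, 1.366]
wrist_force: [-3.8, -0.2, 0.5]
opening: -0.0
```

```bash
python3 - <<'E'
from h import *
to(jw(-60,-16,6))
snap('scene','s6.png')
p=cv2.imread('pics/s6.png'); cv2.imwrite('pics/s6c.png',cv2.resize(p[190:330,130:310],None,fx=4.2,fy=4.2,interpolation=cv2.INTER_CUBIC))
E
```

```text
t 12.88 pos [0.5056 0.0639 0.0247] jig [-64.34 -15.8    6.71] F [-3.84 -0.21  0.46] open -0.0
shift [-0.002  0.043  0.007] turn [-0.001 -0.     0.002]
```

View pics/s6c.png

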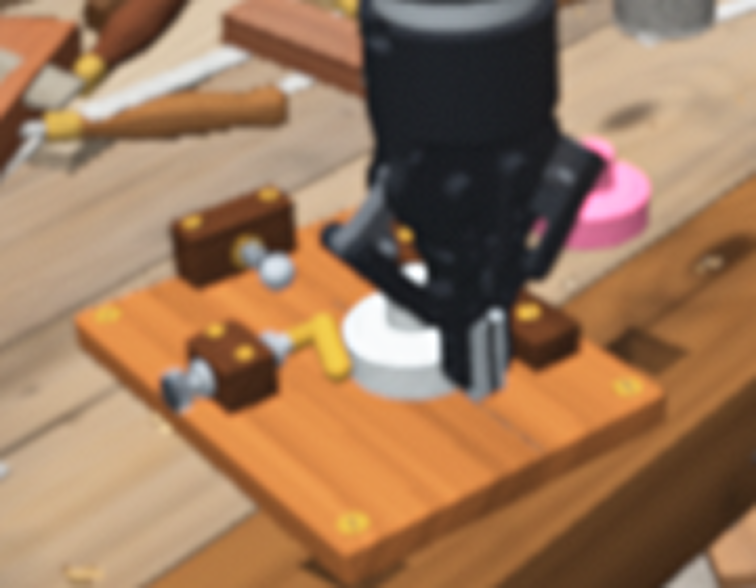

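The wheel is on the lead-in and the plunger is yielding (force 4 N). I'll keep going in small steps.

Call:
{"method": "send_rows", "body": {
  "motion": [
    [[0, 0.02, 0], [0, 0, 0]],
    [[0, 0.04, 0], [0, 0, 0]],
    [[0, 0.06, 0], [0, 0, 0]],
    [[0, 0.08, 0], [0, 0, 0]],
    [[0, 0.1, 0], [0, 0, 0]]
  ]
}}

```text
time: 13.55
position: [0.5155, 0.0616, 0.0248]
eef_rot: [-3.141, 0.0, 1.366]
wrist_force: [-3.9, 0.4, 0.1]
opening: -0.003
```

Call:
{"method": "send_rows", "body": {
  "motion": [
    [[0, 0.02, 0], [0, 0, 0]],
    [[0, 0.04, 0], [0, 0, 0]],
    [[0, 0.06, 0], [0, 0, 0]],
    [[0, 0.08, 0], [0, 0, 0]],
    [[0, 0.1, 0], [0, 0, 0]]
  ]
}}

```text
time: 14.18
position: [0.5254, 0.0596, 0.0247]
eef_rot: [-3.141, 0.0, 1.366]
wrist_force: [-3.9, 0.8, 0.5]
opening: 0.001
```

Call:
{"method": "send_rows", "body": {
  "motion": [
    [[0, 0.02, 0], [0, 0, 0]],
    [[0, 0.04, 0], [0, 0, 0]],
    [[0, 0.06, 0], [0, 0, 0]],
    [[0, 0.08, 0], [0, 0, 0]],
    [[0, 0.1, 0], [0, 0, 0]]
  ]
}}

```text
time: 14.8
position: [0.5357, 0.0578, 0.0248]
eef_rot: [3.141, -0.0, 1.366]
wrist_force: [-3.6, 0.5, -0.8]
opening: 0.0
```

```bash
python3 - <<'E'
from h import *
to(jw(-14,-16,6))
snap('scene','s7.png')
p=cv2.imread('pics/s7.png'); cv2.imwrite('pics/s7c.png',cv2.resize(p[190:330,130:310],None,fx=4.2,fy=4.2,interpolation=cv2.INTER_CUBIC))
E
```

```text
t 14.8 pos [0.5357 0.0578 0.0248] jig [-33.68 -15.62   6.83] F [-3.57  0.54 -0.76] open 0.0
shift [-0.004  0.197  0.008] turn [ 0.001 -0.001  0.002]
```

View pics/s7c.png

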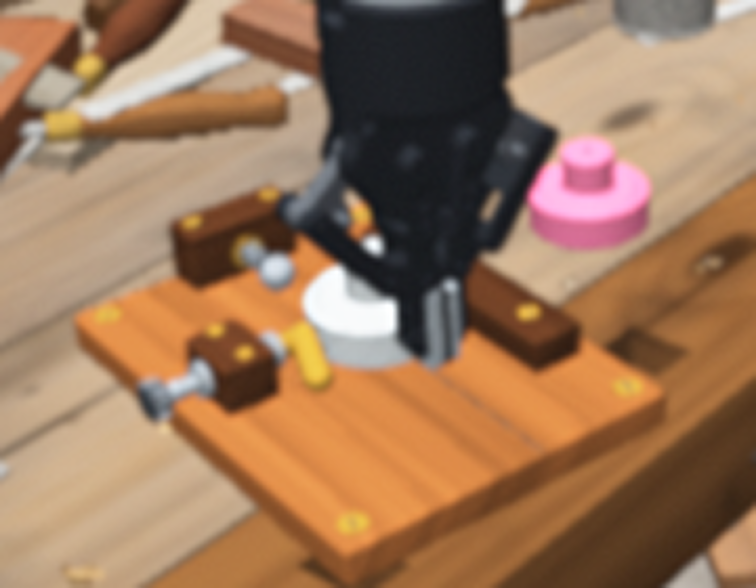

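Call:
{"method": "send_rows", "body": {
  "motion": [
    [[0, 0.02, 0], [0, 0, 0]],
    [[0, 0.04, 0], [0, 0, 0]],
    [[0, 0.06, 0], [0, 0, 0]],
    [[0, 0.08, 0], [0, 0, 0]],
    [[0, 0.08, 0], [0, 0, 0]]
  ]
}}

```text
time: 15.48
position: [0.5445, 0.056, 0.025]
eef_rot: [3.139, -0.001, 1.365]
wrist_force: [-1.1, 0.4, -0.5]
opening: -0.001
```

Call:
{"method": "send_rows", "body": {
  "motion": [
    [[0, 0.01, 0], [0, 0, 0]],
    [[0, 0.02, 0], [0, 0, 0]],
    [[0, 0.03, 0], [0, 0, 0]],
    [[0, 0.03, 0], [0, 0, 0]]
  ]
}}

```text
time: 15.98
position: [0.5457, 0.0555, 0.0248]
eef_rot: [-3.141, -0.0, 1.366]
wrist_force: [-2.6, 2.1, 2.0]
opening: -0.003
```

```bash
python3 - <<'E'
from h import *
to(jw(-14,-16,6))
snap('scene','s8.png')
p=cv2.imread('pics/s8.png'); cv2.imwrite('pics/s8c.png',cv2.resize(p[220:300,150:260],None,fx=7,fy=7,interpolation=cv2.INTER_CUBIC))
E
```

```text
t 15.97 pos [0.5457 0.0555 0.0248] jig [-23.41 -15.74   6.82] F [-2.61  2.08  1.95] open -0.003
shift [-0.003  0.094  0.008] turn [-0.001 -0.     0.002]
```

View pics/s8c.png

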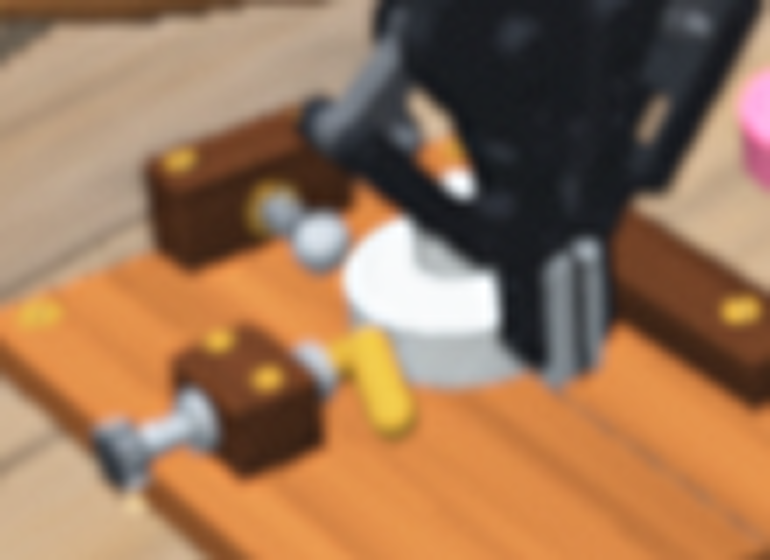

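Call:
{"method": "send_rows", "body": {
  "motion": [
    [[0, 0.01, 0], [0, 0, 0]],
    [[0, 0.02, 0], [0, 0, 0]],
    [[0, 0.03, 0], [0, 0, 0]],
    [[0, 0.04, 0], [0, 0, 0]],
    [[0, 0.04, 0], [0, 0, 0]]
  ]
}}

```text
time: 16.65
position: [0.5509, 0.0544, 0.0248]
eef_rot: [3.14, -0.001, 1.365]
wrist_force: [-0.3, 0.5, -0.8]
opening: 0.0
```

Call:
{"method": "send_rows", "body": {
  "motion": [
    [[0, 0.01, 0], [0, 0, 0]],
    [[0, 0.01, 0], [0, 0, 0]]
  ]
}}

```text
time: 16.9
position: [0.5517, 0.0544, 0.0249]
eef_rot: [3.14, -0.001, 1.366]
wrist_force: [-0.6, 0.6, -0.1]
opening: -0.002
```

Call:
{"method": "send_rows", "body": {
  "motion": [
    [[0, 0.01, 0], [0, 0, 0]],
    [[0, 0.01, 0], [0, 0, 0]]
  ]
}}

```text
time: 17.15
position: [0.5521, 0.0543, 0.0248]
eef_rot: [3.141, -0.0, 1.366]
wrist_force: [-0.6, 0.4, 0.2]
opening: -0.004
```

```bash
python3 - <<'E'
from h import *
to(jw(-14,-16,6))
E
```

```text
t 17.15 pos [0.5521 0.0543 0.0248] jig [-16.93 -15.68   6.83] F [-0.6   0.38  0.23] open -0.004
shift [-0.003  0.029  0.008] turn [ 0.001 -0.001  0.002]
```

Call:
{"method": "send_rows", "body": {
  "motion": [
    [[0, 0.008, 0], [0, 0, 0]],
    [[0, 0.008, 0], [0, 0, 0]]
  ]
}}

```text
time: 17.4
position: [0.5524, 0.0542, 0.0248]
eef_rot: [-3.141, -0.0, 1.366]
wrist_force: [-2.8, 1.3, 0.6]
opening: 0.005
```

Call:
{"method": "send_rows", "body": {
  "motion": [
    [[0, 0.008, 0], [0, 0, 0]],
    [[0, 0.008, 0], [0, 0, 0]]
  ]
}}

```text
time: 17.65
position: [0.5537, 0.0538, 0.0248]
eef_rot: [3.141, -0.0, 1.366]
wrist_force: [-0.6, 0.8, -0.3]
opening: 0.001
```

```bash
python3 - <<'E'
from h import *
to(jw(-14,-16,6))
snap('scene','s9.png');
p=cv2.imread('pics/s9.png'); cv2.imwrite('pics/s9c.png',cv2.resize(p[220:300,150:260],None,fx=7,fy=7,interpolation=cv2.INTER_CUBIC))
E
```

```text
t 17.65 pos [0.5537 0.0538 0.0248] jig [-15.22 -15.84   6.78] F [-0.57  0.75 -0.32] open 0.001
shift [-0.002  0.012  0.008] turn [ 0.001 -0.     0.002]
```

View pics/s9c.png

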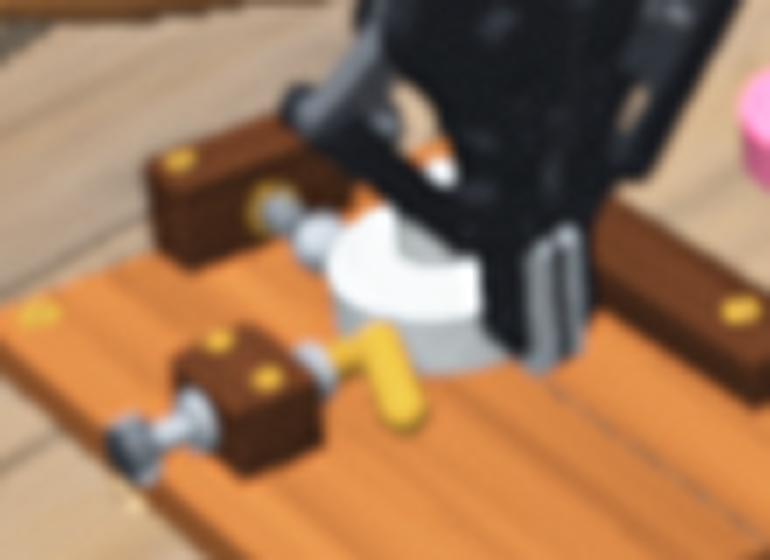

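Very close to the screw now, with stick-slip at a low force.

Call:
{"method": "send_rows", "body": {
  "motion": [
    [[0, 0.006, 0], [0, 0, 0]],
    [[0, 0.006, 0], [0, 0, 0]]
  ]
}}

```text
time: 17.95
position: [0.5545, 0.0535, 0.0248]
eef_rot: [3.141, -0.0, 1.366]
wrist_force: [-0.5, 0.2, 0.0]
opening: -0.002
```

Call:
{"method": "send_rows", "body": {
  "motion": [
    [[0, 0.006, 0], [0, 0, 0]],
    [[0, 0.006, 0], [0, 0, 0]]
  ]
}}

```text
time: 18.2
position: [0.5549, 0.0535, 0.0248]
eef_rot: [3.141, -0.0, 1.366]
wrist_force: [-0.2, 0.3, 0.5]
opening: 0.0
```

Call:
{"method": "send_rows", "body": {
  "motion": [
    [[0, 0.006, 0], [0, 0, 0]],
    [[0, 0.006, 0], [0, 0, 0]]
  ]
}}

```text
time: 18.45
position: [0.555, 0.0535, 0.0248]
eef_rot: [-3.141, -0.0, 1.366]
wrist_force: [-1.0, 0.6, 1.0]
opening: -0.004
```

Call:
{"method": "send_rows", "body": {
  "motion": [
    [[0, 0.006, 0], [0, 0, 0]],
    [[0, 0.006, 0], [0, 0, 0]]
  ]
}}

```text
time: 18.7
position: [0.5551, 0.0535, 0.0248]
eef_rot: [-3.14, 0.0, 1.366]
wrist_force: [-3.1, 1.7, 1.7]
opening: -0.005
```

Call:
{"method": "send_rows", "body": {
  "motion": [
    [[0, 0.005, 0], [0, 0, 0]],
    [[0, 0.005, 0], [0, 0, 0]]
  ]
}}

```text
time: 18.95
position: [0.5552, 0.0535, 0.0247]
eef_rot: [-3.14, 0.0, 1.366]
wrist_force: [-4.6, 2.3, 3.1]
opening: -0.001
```

Call:
{"method": "send_rows", "body": {
  "motion": [
    [[0, 0.005, 0], [0, 0, 0]],
    [[0, 0.005, 0], [0, 0, 0]]
  ]
}}

```text
time: 19.2
position: [0.5552, 0.0534, 0.0246]
eef_rot: [-3.139, 0.001, 1.366]
wrist_force: [-5.3, 2.4, 3.0]
opening: 0.004
```

Call:
{"method": "send_rows", "body": {
  "motion": [
    [[0, 0.005, 0], [0, 0, 0]],
    [[0, 0.005, 0], [0, 0, 0]]
  ]
}}

```text
time: 19.45
position: [0.5552, 0.0534, 0.0246]
eef_rot: [-3.138, 0.001, 1.367]
wrist_force: [-5.8, 2.7, 3.8]
opening: -0.001
```

```bash
python3 - <<'E'
from h import *
to(jw(-14,-16,6))
snap('scene','s10.png');
p=cv2.imread('pics/s10.png'); cv2.imwrite('pics/s10c.png',cv2.resize(p[220:300,150:260],None,fx=7,fy=7,interpolation=cv2.INTER_CUBIC))
E
```

```text
t 19.45 pos [0.5552 0.0534 0.0246] jig [-13.68 -15.9    6.61] F [-5.83  2.67  3.75] open -0.001
shift [-0.001 -0.003  0.006] turn [-0.007  0.002  0.003]
```

View pics/s10c.png

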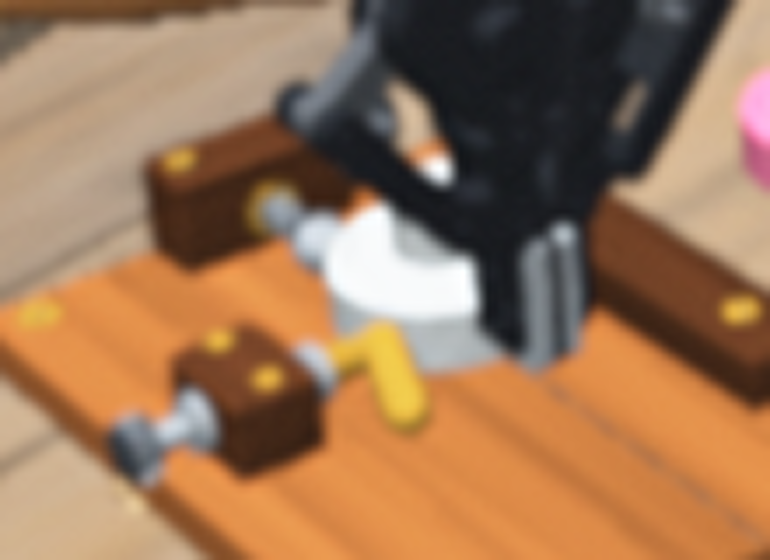

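Call:
{"method": "send_rows", "body": {
  "motion": [
    [[0, 0.006, 0], [0, 0, 0]],
    [[0, 0.006, 0], [0, 0, 0]]
  ]
}}

```text
time: 19.75
position: [0.5552, 0.0534, 0.0246]
eef_rot: [-3.137, 0.001, 1.367]
wrist_force: [-7.0, 3.1, 4.7]
opening: -0.002
```

Call:
{"method": "send_rows", "body": {
  "motion": [
    [[0, 0.006, 0], [0, 0, 0]],
    [[0, 0.006, 0], [0, 0, 0]]
  ]
}}

```text
time: 20.0
position: [0.5552, 0.0534, 0.0245]
eef_rot: [-3.136, 0.001, 1.367]
wrist_force: [-8.2, 2.4, 4.8]
opening: 0.002
```

It bears firmly: no further motion at about 8.5 N. I'll back straight off, then rise and look.

Call:
{"method": "send_rows", "body": {
  "motion": [
    [[0, -0.03, 0], [0, 0, 0]],
    [[0, -0.06, 0], [0, 0, 0]],
    [[0, -0.15, 0], [0, 0, 0]],
    [[0, -0.3, 0], [0, 0, 0]],
    [[0, -0.5, -0.1], [0, 0, 0]],
    [[0, -0.7, -0.5], [0, 0, 0]],
    [[0, -0.8, -0.9], [0, 0, 0]],
    [[0, -0.8, -1], [0, 0, 0]],
    [[0, -0.8, -1], [0, 0, 0]]
  ]
}}

```text
time: 21.12
position: [0.481, 0.069, 0.1252]
eef_rot: [3.14, -0.001, 1.365]
wrist_force: [-0.1, -0.9, -0.6]
opening: -0.001
```

```bash
python3 - <<'E'
from h import *
to(jw(-14,-16,6))
for n in('scene','top','wrist'): snap(n,n[0]+'11.png')
p=cv2.imread('pics/s11.png'); cv2.imwrite('pics/s11c.png',cv2.resize(p[220:300,150:260],None,fx=7,fy=7,interpolation=cv2.INTER_CUBIC))
for f in('t11.png','s11.png','w11.png'):
    p,d,ci=load(f);W=cloud(d,ci);Z=W[...,2]; c0=jw(27,-14,0)
    k=(Z>.053)&(Z<.063)&(np.hypot(W[...,0]-c0[0],W[...,1]-c0[1])<.025)
    if k.sum()>5: c,r=cv2.minEnclosingCircle(W[k][:,:2].astype(np.float32)); print(f,k.sum(),wj([*c,.018]),r,np.median(Z[k]),Z[k].std())
    k=(Z>.0355)&(Z<.044)&(np.hypot(W[...,0]-c0[0],W[...,1]-c0[1])<.028)&(np.hypot(W[...,0]-c0[0],W[...,1]-c0[1])>.016)
    if k.sum()>10:
        q=W[k]; A=np.c_[q[:,:2]-c0[:2],np.ones(len(q))]; print('disc plane',k.sum(),np.linalg.lstsq(A,q[:,2],rcond=None)[0])
p,d,ci=load('t11.png');W=cloud(d,ci)
for u,v in((327,251),(382,236),(273,220)): print(np.round(W[v,u],4))
E
```

```text
t 21.12 pos [0.481  0.069  0.1252] jig [-89.52 -15.82 107.15] F [-0.11 -0.93 -0.56] open -0.001
shift [-0.003  0.753  1.013] turn [ 0.004 -0.002  0.001]
t11.png 109 [ 26.33 -13.76   0.  ] 0.013171333819627762 0.05796693165564 0.002244742988353617
disc plane 300 [ 0.00110456 -0.00958031  0.03857764]
s11.png 97 [ 25.24 -14.56   0.  ] 0.01343760546296835 0.05615698693494524 0.0011919609450511564
disc plane 181 [-0.00218864 -0.00111597  0.03663277]
w11.png 311 [ 26.22 -14.56   0.  ] 0.012823836877942085 0.057133651333473846 0.0008391307720113332
[ 0.5127 -0.2225  0.0709]
[ 0.5477 -0.3432  0.0556]
[ 0.5798 -0.1049  0.0374]
```

View pics/s11c.png

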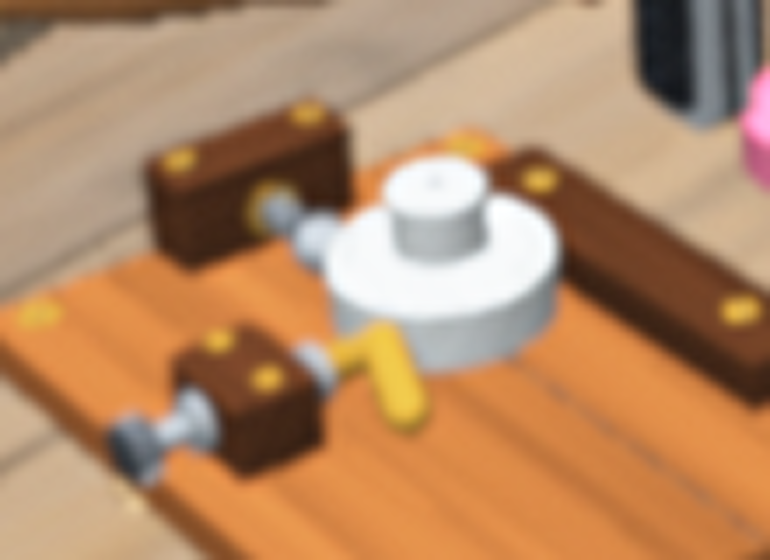

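View pics/t11.png

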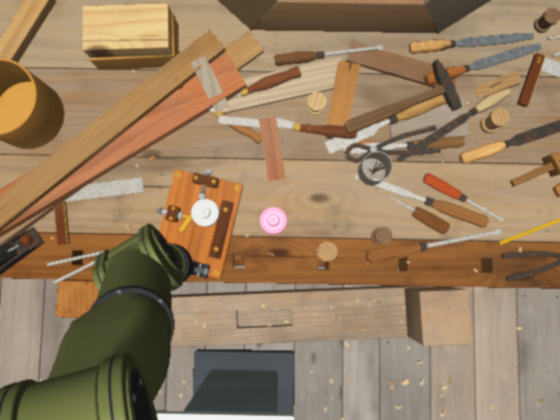

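The wheel sits against the ball and the fence, with the yellow nose behind it. I'll check that it didn't spring back when released, by comparing the frame under push with this one.

```bash
python3 - <<'E'
from h import *
a=cv2.imread('pics/s10.png').astype(np.float32).mean(2);b=cv2.imread('pics/s11.png').astype(np.float32).mean(2);c=cv2.imread('pics/s9.png').astype(np.float32).mean(2)
# visible left part of rim + plunger tail
for nm,(v0,v1,u0,u1) in dict(rim=(248,274,194,212),tail=(276,292,162,182),lead=(264,284,200,214)).items():
    w=lambda i:np.ascontiguousarray(i[v0:v1,u0:u1])
    print(nm,'s10-s11',np.round(cv2.phaseCorrelate(w(a),w(b))[0],3),abs(w(a)-w(b)).mean(),'s9-s11',np.round(cv2.phaseCorrelate(w(c),w(b))[0],3),abs(w(c)-w(b)).mean())
ci=load('s11.png')[2]; print('px per mm x', proj([jw(28,-14,20),jw(27,-14,20)],ci))
p=cv2.imread('pics/w11.png'); cv2.imwrite('pics/w11c.png',p)
E
```

```text
rim s10-s11 [-0.267  0.716] 12.518519 s9-s11 [-0.136  0.701] 14.240028
tail s10-s11 [0.048 0.115] 1.4739586 s9-s11 [0.175 0.049] 3.190625
lead s10-s11 [0.451 0.032] 1.3511908 s9-s11 [ 0.456 -0.16 ] 3.6690478
px per mm x [[211.61897921 254.41550886]
 [211.92071214 254.62454056]]
```

View pics/w11c.png

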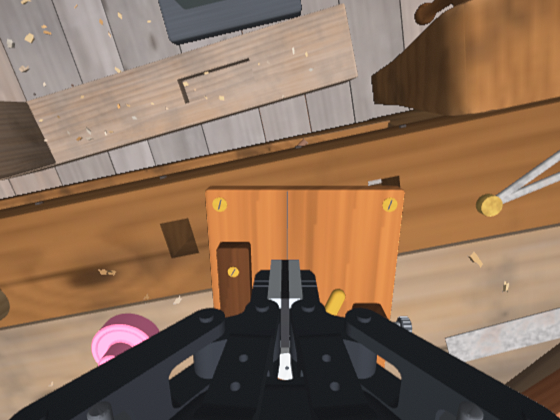

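Call:
{"method": "send_rows", "body": {
  "motion": [
    [[0, 0, -0.3], [0, 0, 0]],
    [[0, 0.4, -0.6], [0, 0, 0]],
    [[0, 0.9, -0.8], [0, 0, 0]],
    [[0, 1, -0.8], [0, 0, 0]],
    [[0, 1, -0.8], [0, 0, 0]]
  ],
  "claw": 0
}}

```text
time: 21.9
position: [0.5772, 0.0484, 0.2031]
eef_rot: [-3.139, 0.001, 1.365]
wrist_force: [-1.1, 0.4, -0.2]
opening: 1.003
```

Call:
{"method": "send_rows", "body": {
  "motion": [
    [[0, 0.4, 0], [0, 0, 0]],
    [[0, 0.7, 0], [0, 0, 0]],
    [[0, 0.7, 0], [0, 0, 0]],
    [[0, 0.7, 0], [0, 0, 0]]
  ]
}}

```text
time: 22.4
position: [0.6442, 0.0353, 0.2035]
eef_rot: [-3.138, 0.001, 1.367]
wrist_force: [0.3, 0.3, 0.3]
opening: 1.0
```

```bash
python3 - <<'E'
from h import *
to(jw(-14,-16,6))
p,d,ci=snap('wrist','w12.png')
q=proj([jw(27,-14,20),jw(61,2,12),jw(8,17,12)],ci);print(q)
W=cloud(d,ci);Z=W[...,2];c0=jw(27,-14,0)
k=(Z>.053)&(Z<.063)&(np.hypot(W[...,0]-c0[0],W[...,1]-c0[1])<.025)
c,r=cv2.minEnclosingCircle(W[k][:,:2].astype(np.float32)); print(k.sum(),wj([*c,.018]),r)
u,v=q[0].astype(int); u0=max(0,u-80);v0=max(0,v-80)
cv2.imwrite('pics/w12c.png',cv2.resize(p[v0:v0+150,u0:u0+190],None,fx=4,fy=4,interpolation=cv2.INTER_CUBIC)); cc=load('w12.png')
E
```

```text
t 22.4 pos [0.6442 0.0353 0.2035] jig [ 77.12 -15.41 185.47] F [0.32 0.3  0.3 ] open 1.0
shift [-0.002 -0.904  1.798] turn [-0.008  0.002  0.005]
[[285.3554754  143.34632866]
 [301.41957943 177.70332906]
 [318.35164774 122.07049835]]
696 [ 27.17 -13.68   0.  ] 0.013129614293575287
```

View pics/w12c.png

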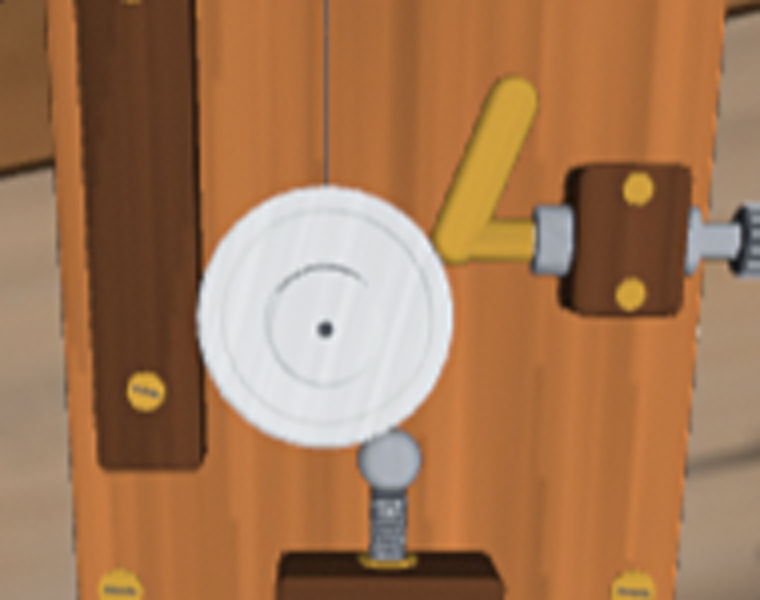

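The view from above shows the wheel touching the fence on the left (200,300), the ball tip (390,435) and the plunger nose (445,240). The robot is clear, so I'm handing in.

```bash
python3 -c "
from bench import ctrl
print(ctrl.hand_in())"
```

```text
the job is handed in; nothing more can be done
None
```

The wheel is home in the jig and the job was handed in at about 22.4 s.

I stood it hub up in the lane's mouth, let go, and pushed it from behind with shut fingers past the plunger in small steps. I stopped when it no longer moved and the push had reached about 8.5 N along the bench (about 10 N in all). The highest reading while passing the plunger was about 4 N. I then backed off and raised the arm clear.

What the last checks showed:
- **Position:** the close-up shows the wheel against the fence and the screw's ball tip, with the plunger nose bearing from behind. The wrist camera put its centre at jig (27.2, -13.7) mm. The screw tip I had measured earlier predicted x = 27.0, and the position of the pushing fingers gave 27.3.
- **Flat on the bed:** depth readings show no noticeable tilt.
- **No spring-back:** the plunger looked the same before and after release. The same check on the wheel's rim told me nothing, because the gripper was in that part of the first picture.
- **Spools and pink look-alike:** all three are where they started, to within a fraction of a millimetre across the bench.

One disagreement: after release, the other readings of the wheel's centre came out at x = 25.2 to 26.3 mm, so 1 to 2 mm short. I put this down to camera calibration, since the close-up shows the wheel touching the screw.

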